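# Put the small pan away under the wire shelf

### The job

Slide the small red pan into the free bay of the wire shelf, until the whole round of the pan is under the shelf's deck and its handle points straight out of the front. Leave it standing flat on the counter, and leave the lunch box in the other bay and the bottle on the deck where they are.

Things in the scene. Friction and masses are not known exactly. Their poses are not given: they have to be found in the camera images.
- pan: Small red pan, loose, 0.3 to 0.55 kg, on the counter: 130 mm across its rim, 110 mm across its foot, 45 mm high. Straight level black handle along its own -x, 18 mm wide, 14 mm high, from the rim to 205 mm from the pan's centre, its mid-height 43 mm above the counter. Origin: centre of the pan's underside; z up.
- shelf: Fixed wire shelf. Deck x -95 to +95 mm, y -187 to +187 mm, underside 104, top 112 mm above the counter. Wire sides (8 mm thick) at y = -183, 0, +183 mm make two bays below, each 175 mm wide, middles at y = -91.5 and +91.5 mm, open at the front (-x), closed at the back by rails (inner face x = +87 mm). Origin: centre of the footprint on the counter; x points from open front to back, z up.
- lunchbox: White lunch box with a blue lid, loose, 194 x 130 x 70 mm, standing in one bay of the shelf (either one) about 12 mm forward of the bay's middle; the other bay is free. Origin: centre of its underside, long side along its x.
- bottle: White and blue bottle, loose, 56 mm in diameter, 150 mm high, standing on the shelf's deck above the free bay. Origin: centre of its underside.

How it is judged:
By the outcome, as a careful person would: the job done as asked, in the order asked, and still so for the second after the job is handed in, with the robot touching nothing.
It also fails if it takes over 38 s, if anything falls off the work surface, if the arm or the gripper's body presses on something with over 40 N, if the wrist force passes 120 N, or if a joint passes its speed limit or range.

### The arm

A 6-joint arm with a two-finger parallel gripper is mounted at the origin on the work surface. World frame = base frame: x ahead of the robot, y to its left, z up, the work surface at z = 0. Lengths are in mm, angles in rad, forces in N, time in s.
With the tool pointing down it reaches from about 400 to 925 mm from the base axis. Payload 12.5 kg.
Tool frame: the origin (TCP) lies at the very end of the fingers, on their centre line; the grasp point (between the pads) lies 19 mm behind it; z points along the fingers, y is the line along which they close (so a half turn about z gives the same grasp; the last joint's range is limited). The gripper opens to 95 mm and grips with 3 to 60 N. Pads are 20 mm wide; open, the fingers measure 119 mm over their backs; the gripper's body (75 mm by 180 mm) begins 59 mm behind the grasp point.
Start: joints at [-1.418, 0.491, 1.559, -0, 1.092, -0.106], TCP at [159.973, -604.198, 214.661] pointing down, gripper open.
Joint ranges: [-3.1, 3.1], [-0.84, 2.19], [0.05, 2.79], [-1.13, 4.28], [0.06, 2.93], [-2.69, 2.69]. Speed limits (rad/s): [2.22, 2.22, 2.79, 3.14, 3.14, 3.14].

### API

Orientations are given as a unit quaternion [x, y, z, w].
In Python, from workcell import r gives the robot as it stands.
- The arm moves only by the shell command python3 -m crank 'ROWS' [FORCE]. ROWS is JSON, a list of rows, each an object of numbers: "tx", "ty", "tz": the shift along the tool's x, y, z in mm; "wx", "wy", "wz": the turn, a rotation vector about the tool's x, y, z in degrees; "gripper": the closure, from -1 (fully open) to 1 (shut). In form: [{"tx": .., "ty": .., "tz": .., "wx": .., "wy": .., "wz": .., "gripper": ..}, ...]. A call has 1 to 20 rows; each row shifts and turns the commanded pose from where the row before left it, along the tool's axes as they then stand; what a row does not reach is not made up. A row lasts 1/12 s, in which the tool goes at most 41.7 mm and 7.16 degrees, less where a joint would pass 70% of its speed; a pose out of reach is approached as far as the arm can. A call with a gripper value outside its range is refused whole. The fingers move at their own pace and stop on an object; FORCE is the grip in N (left out, the last holds). Time passes only in rows, so rows that do not move let the fingers close. It gives the time, the measured TCP pose, the force, the opening and the grip force at its end, in the units of the state.
- r.sense(): the state, without advancing time (a new reading comes with each control period).
- r.capture(name): name is "scene" or "top" or "wrist"; returns the picture (420x560x3 uint8, blue, green, red); there is no depth.
- r.camera_params(name): a dict with "intrinsics" (3x3 intrinsics, pixels), "k1" (the pictures are not rectified: a ray, as slopes to the right and down, at radius r is drawn at 1 + k1 r^2 times it, then the intrinsics apply), "T" (4x4, takes a point from camera to world coordinates); the wrist camera has in their place "T_tool_cam" (4x4, takes a point from camera to tool coordinates, whose origin is the TCP and whose axes are the flange's). Camera axes: x right, y down, z forward; pixel columns grow to the right and rows downward; lengths in mm; the calibration is good to about 2 mm. A picture is of the moment at which its call begins: read the wrist's pose just before it. camera_params takes no time and is no camera call.
- r.close_job(): hands the job in; it is judged then, once.
Trained networks look in the newest picture that a camera, given by its name, has taken for a name from the list of things; names that differ only in an ending like _2 or _b are one class to them, and where a whole thing is asked for, a point or a joint stands for the part that bears it (a point fixed in the world has none). Each returns a list of dicts, best first, with "conf" (0 to 1); they miss things now and then, are a little off and sometimes report something else, mostly with a low value. They report only what shows in the picture. A call takes as long as a camera call.
- r.silhouettes(camera, name): "region" (420x560 bool, what is visible of it) and "extent" ([left, top, width, height] in pixels, round what is visible of it).
The state is a dict: "time_s": time; "joint_positions": joint angles; "qvel": joint speeds; "effort": joint torques, N m; "position": TCP position; "orientation": TCP orientation; "ft_force": force on the tool from outside, world axes, zero at the start; "moment": the same for the moment, N m; "opening": opening from 0.0 (shut) to 1.0 (fully open); "grip_force": force on a finger pad.
Only numpy, scipy, OpenCV 4.12 (cv2) and the standard library are available. Lean on these libraries where they do the work, as an engineer would, in place of code of your own. Each camera call takes 0.05 s, during which the arm holds its last target. There are 200 camera calls.

## Working session

There is one attempt and no reset: what is moved stays moved. The work goes in short steps, Python scripts to look and compute and a shell command to move; the robot and the scene stay as the last step left them, time stands still between calls to the robot, and variables do not carry over. Pictures are saved under pics/ and viewed, at most 10 in all, crops included, and the job is handed in when it is done.

```bash
mkdir -p pics; ls
cat > h.py <<'E'
import numpy as np, cv2
from workcell import r
from scipy.spatial.transform import Rotation as R
def cam(n,s=None):
    p=r.camera_params(n); K=np.array(p["intrinsics"]);k=p["k1"]
    if "T" in p: T=np.array(p["T"])
    else:
        s=s or r.sense(); W=np.eye(4); W[:3,:3]=R.from_quat(s["orientation"]).as_matrix(); W[:3,3]=s["position"]; T=W@np.array(p["T_tool_cam"])
    return K,k,T
def proj(P,c):
    K,k,T=c; P=np.atleast_2d(P); q=(P-T[:3,3])@T[:3,:3]; s=q[:,:2]/q[:,2:]
    s=s*(1+k*(s**2).sum(1,keepdims=True)); return s@K[:2,:2].T+K[:2,2]
def back(uv,z,c):
    K,k,T=c; uv=np.atleast_2d(uv).astype(float)
    s=cv2.undistortPoints(uv[:,None],K,np.array([k,0,0,0.]))[:,0]
    d=np.c_[s,np.ones(len(s))]@T[:3,:3].T; t=(z-T[2,3])/d[:,2]; return T[:3,3]+d*t[:,None]
E
python3 - <<'E'
from h import *
ims=[]
for n in ["top","scene"]:
    im=r.capture(n); cv2.imwrite(f"pics/{n}0.png",im)
    c=cam(n); print(n,c[2].round(2).tolist(),c[0].round(1).tolist(),c[1])
    for o in ["pan","shelf","lunchbox","bottle"]:
        for d in r.silhouettes(n,o)[:2]:
            m=d["region"]; ys,xs=np.nonzero(m); print(o,round(d["conf"],2),d["extent"],m.sum(),xs.mean().round(1),ys.mean().round(1))
            np.save(f"{n}_{o}.npy",m) if d is not None and d["conf"]>.5 else 0
print(r.sense())
E
```

```text
pics
top [[-0.03, -0.98, 0.19, 466.88], [-1.0, 0.03, -0.01, 134.23], [0.0, -0.19, -0.98, 745.08], [0.0, 0.0, 0.0, 1.0]] [[450.6, 0.0, 275.6], [0.0, 450.6, 218.1], [0.0, 0.0, 1.0]] -0.12323811497532197
pan 0.55 [342.2, 196.3, 161.7, 84.0] 5843 395.9 240.8
shelf 0.64 [85.8, 111.1, 158.1, 259.2] 12482 160.0 237.6
lunchbox 0.66 [124.2, 139.9, 125.9, 89.6] 8016 187.5 183.6
bottle 0.64 [123.4, 274.1, 60.9, 46.3] 2255 153.9 298.2
scene [[-0.61, 0.53, -0.59, 1061.54], [0.79, 0.39, -0.47, 486.73], [-0.01, -0.75, -0.66, 620.72], [0.0, 0.0, 0.0, 1.0]] [[541.3, 0.0, 285.5], [0.0, 541.3, 202.1], [0.0, 0.0, 1.0]] -0.16007879676809142
pan 0.77 [158.1, 130.5, 101.4, 95.3] 4284 216.7 187.2
shelf 0.75 [250.3, 149.8, 267.1, 270.2] 14876 385.6 284.9
lunchbox 0.79 [258.8, 235.3, 177.0, 146.1] 10023 345.6 306.9
lunchbox 0.24 [405.3, 107.2, 49.9, 101.8] 3502 432.5 165.0
bottle 0.85 [408.6, 107.5, 48.7, 102.7] 3523 432.6 164.9
{'time_s': 0.5, 'joint_positions': array([-1.41758345e+00,  4.90959711e-01,  1.55893794e+00, -1.11916621e-05,
        1.09170056e+00, -1.05579114e-01]), 'qvel': array([4.97674200e-04, 1.80815541e-04, 1.23655617e-03, 2.39284623e-05,
       2.34922282e-04, 1.15249325e-03]), 'effort': array([-3.71816728e-03, -6.12057352e+01, -2.58287823e+01,  6.92150183e-02,
        4.47816658e-02, -1.05438491e-05]), 'position': array([ 159.97743418, -604.17814535,  214.61074505]), 'orientation': array([ 9.91639680e-01,  1.29037767e-01, -5.03062523e-06, -2.66212098e-06]), 'ft_force': array([-0.00091117,  0.1782941 ,  0.41532027]), 'moment': array([ 0.04332672, -0.0275207 , -0.01384408]), 'grip_force': 0.0, 'opening': 0.9977037319199941}
```

View pics/top0.png

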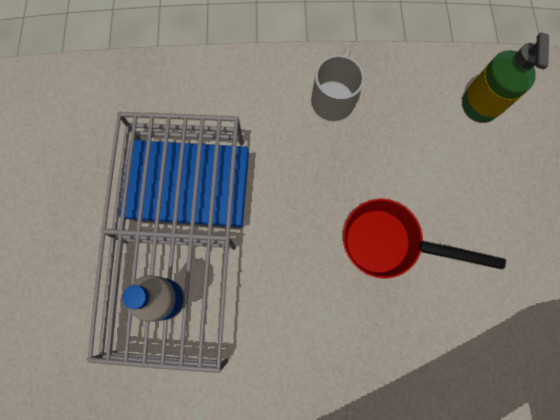

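View pics/scene0.png

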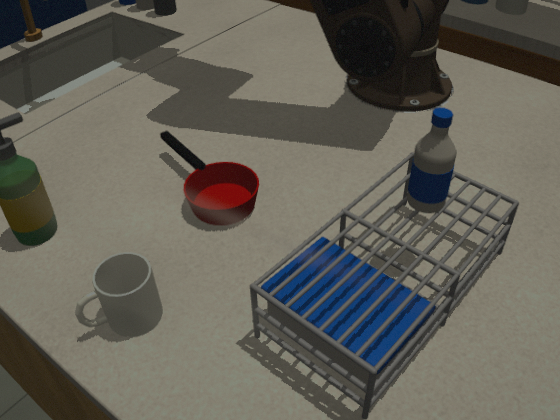

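The top picture shows the shelf's front facing right (world -y), with deck corners at about (120,115), (238,120), (222,369) and (91,360). The lunch box is in the upper bay, and the free bay is below with the bottle over it at (153,298). The pan's rim centre is near (382,239) and its handle tip near (504,263). The scene picture agrees: shelf corners at (254,288), (370,374), (517,205), (412,157), and the pan at (222,190).

```bash
cat > est.py <<'E'
from h import *
from scipy.optimize import least_squares
def pan(im,c,n):
    hsv=cv2.cvtColor(im,cv2.COLOR_BGR2HSV)
    m=(((hsv[...,0]<8)|(hsv[...,0]>172))&(hsv[...,1]>140)&(hsv[...,2]>50)).astype(np.uint8)
    k,l,st,_=cv2.connectedComponentsWithStats(m); i=1+st[1:,4].argmax(); m=(l==i).astype(np.uint8)
    cn=max(cv2.findContours(m,0,1)[0],key=len); hull=cv2.convexHull(cn)[:,0]
    return cn[:,0],hull
def circ(P,rad=65):
    return least_squares(lambda p:np.hypot(*(P[:,:2]-p).T)-rad,P[:,:2].mean(0),loss="soft_l1")
def handle(im,c,ctr,z=43):
    # dark pixels in the annulus 75..200 round ctr on the plane of the handle
    h,w=im.shape[:2]; u,v=np.meshgrid(np.arange(w),np.arange(h))
    P=back(np.c_[u.ravel(),v.ravel()],z,c)[:,:2].reshape(h,w,2)-ctr
    d=np.hypot(P[...,0],P[...,1]); m=((im.max(2)<45)&(d>75)&(d<215)).astype(np.uint8)
    k,l,st,_=cv2.connectedComponentsWithStats(m); i=1+st[1:,4].argmax(); Q=P[l==i]
    return Q
E
python3 - <<'E'
from est import *
sh=np.array([[95,-187,112],[-95,-187,112],[-95,187,112],[95,187,112]])
px={"top":[[120,115],[238,120],[222,369],[91,360]],"scene":[[370,374],[254,288],[412,157],[517,205]]}
cs={n:cam(n) for n in px}
def W(p): 
    a,b=np.cos(p[2]),np.sin(p[2]); return np.c_[sh[:,0]*a-sh[:,1]*b+p[0],sh[:,0]*b+sh[:,1]*a+p[1],sh[:,2]]
for use in (["top"],["scene"],["top","scene"]):
    f=least_squares(lambda p:np.concatenate([(proj(W(p),cs[n])-px[n]).ravel() for n in use]),[480,330,1.57])
    print(use,f.x[:2].round(1),np.degrees(f.x[2]).round(2),f.fun.round(1))
for n in px:
    im=cv2.imread(f"pics/{n}0.png"); cn,hull=pan(im,cs[n],n)
    P=back(hull,45,cs[n]); g=circ(P); Q=handle(im,cs[n],g.x)
    d=np.hypot(*Q.T); ax=np.linalg.svd(Q-Q.mean(0))[2][0]
    print(n,"pan",g.x.round(1),np.abs(g.fun).mean().round(2),"hdl",len(Q),Q.mean(0).round(1),d.max().round(1),np.degrees(np.arctan2(*Q.mean(0)[::-1])),np.degrees(np.arctan2(ax[1],ax[0])))
    m=np.load(f"{n}_bottle.npy"); ys,xs=np.nonzero(m); print("bottle base px", back([[xs.mean(),ys.max()]],112,cs[n]).round())
E
```

```text
['top'] [571.8 285.6] 85.69 [-2.3 -4.   2.6 -4.9  1.7  4.  -2.5  3.1]
['scene'] [575.7 292.5] 85.08 [ 3.3  3.  -7.3 -1.9  0.3 -5.3  4.2 -2.1]
['top', 'scene'] [573.3 289. ] 85.52 [-3.9 -5.   0.7 -5.6 -1.3  3.1 -5.1  1.7  3.1  0.  -7.8 -3.5 -1.9 -6.9
  1.9 -4.5]
top pan [568.8 -41.5] 1.18 hdl 788 [ -33.1 -133.9] 204.3 -103.87218120692003 76.00905732701979
bottle base px [[450. 302. 112.]]
scene pan [568.5 -38.7] 1.28 hdl 448 [ -32.7 -134.7] 210.3 -103.64793592883946 76.00218451693314
bottle base px [[495. 305. 112.]]
```

```bash
python3 -m crank '[{"tx":28.8,"ty":-18.5,"gripper":-0.3},{"tx":28.8,"ty":-18.5},{"tx":28.8,"ty":-18.5},{"tx":28.8,"ty":-18.5},{"tx":28.8,"ty":-18.5},{"tx":28.8,"ty":-18.5},{"tx":28.8,"ty":-18.5},{"tx":28.8,"ty":-18.5},{"tx":28.8,"ty":-18.5},{"tx":28.8,"ty":-18.5},{"tx":28.8,"ty":-18.5},{"tx":28.8,"ty":-18.5},{"tx":28.8,"ty":-18.5},{"tx":28.8,"ty":-18.5},{"tx":28.8,"ty":-18.5},{"tx":28.8,"ty":-18.5}]'
python3 -m crank '[{"wz":-6.8},{"wz":-6.8},{"wz":-6.8},{"wz":-6.8},{"wz":-6.8},{"wz":-6.8},{"wz":-6.8},{"wz":-6.8},{"wz":-6.8},{"tz":20},{"tz":10},{}]'
python3 - <<'E'
from est import *
s=r.sense(); im=r.capture("wrist"); cv2.imwrite("pics/w1.png",im); c=cam("wrist",s)
m=R.from_quat(s["orientation"]).as_matrix(); print(s["position"].round(1),s["opening"],np.degrees(np.arctan2(m[1,0],m[0,0])),m.round(3).tolist())
Q=handle(im,c,np.array([568.7,-40])); ax=np.linalg.svd(Q-Q.mean(0))[2][0]
print(len(Q),(Q.mean(0)+[568.7,-40]).round(1),np.hypot(*Q.T).max(),np.degrees(np.arctan2(ax[1],ax[0])))
# overlay of the shelf fit on the top picture
t=cv2.imread("pics/top0.png"); ct=cam("top"); big=cv2.resize(t[90:390,70:320],None,fx=2,fy=2,interpolation=cv2.INTER_CUBIC)
a=np.radians(85.5); Rz=np.array([[np.cos(a),-np.sin(a)],[np.sin(a),np.cos(a)]])
def W(P): P=np.array(P,float); return np.c_[P[:,:2]@Rz.T+[573.3,289],P[:,2]]
for L,col in [([[95,-187,112],[-95,-187,112],[-95,187,112],[95,187,112],[95,-187,112]],(0,255,0)),([[95,-183,0],[-95,-183,0],[-95,183,0],[95,183,0],[95,-183,0]],(0,255,255)),([[95,0,112],[-95,0,112]],(255,0,255))]:
    cv2.polylines(big,[((proj(W(L),ct)-[70,90])*2).astype(np.int32)],False,col,1)
cv2.imwrite("pics/ov.png",big)
E
```

```text
[ 160.  -604.2  214.6] 0.9977037319199941 14.827984192249314 [[0.967, 0.256, -0.0], [0.256, -0.967, 0.0], [-0.0, -0.0, -1.0]]validation failed for argument at $[0]...
validation failed for argument at $[0]...
Traceback (most recent call last):
  File "est.py", line 16, in handle
    k,l,st,_=cv2.connectedComponentsWithStats(m); i=1+st[1:,4].argmax(); Q=P[l==i]
                                                      ~~~~~~~~~~~~~~~^^
ValueError: attempt to get argmax of an empty sequence
```

View pics/w1.png

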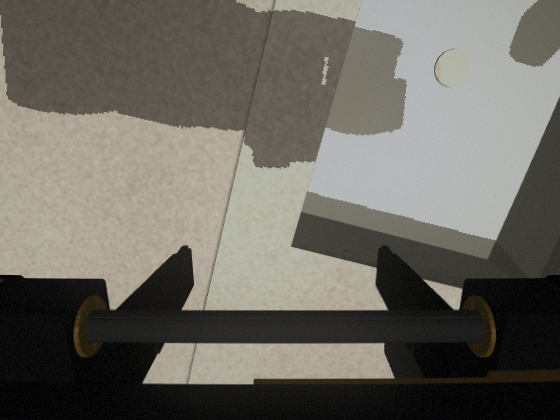

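The wrist picture shows only the counter edge and the sink, because both moves were refused and the arm is still at the start pose. The rows probably need all seven keys.

```bash
python3 -m crank '[{"tx":28.8,"ty":-18.5,"tz":0,"wx":0,"wy":0,"wz":0,"gripper":-0.3},{"tx":28.8,"ty":-18.5,"tz":0,"wx":0,"wy":0,"wz":0,"gripper":-0.3},{"tx":28.8,"ty":-18.5,"tz":0,"wx":0,"wy":0,"wz":0,"gripper":-0.3},{"tx":28.8,"ty":-18.5,"tz":0,"wx":0,"wy":0,"wz":0,"gripper":-0.3},{"tx":28.8,"ty":-18.5,"tz":0,"wx":0,"wy":0,"wz":0,"gripper":-0.3},{"tx":28.8,"ty":-18.5,"tz":0,"wx":0,"wy":0,"wz":0,"gripper":-0.3},{"tx":28.8,"ty":-18.5,"tz":0,"wx":0,"wy":0,"wz":0,"gripper":-0.3},{"tx":28.8,"ty":-18.5,"tz":0,"wx":0,"wy":0,"wz":0,"gripper":-0.3},{"tx":28.8,"ty":-18.5,"tz":0,"wx":0,"wy":0,"wz":0,"gripper":-0.3},{"tx":28.8,"ty":-18.5,"tz":0,"wx":0,"wy":0,"wz":0,"gripper":-0.3},{"tx":28.8,"ty":-18.5,"tz":0,"wx":0,"wy":0,"wz":0,"gripper":-0.3},{"tx":28.8,"ty":-18.5,"tz":0,"wx":0,"wy":0,"wz":0,"gripper":-0.3},{"tx":28.8,"ty":-18.5,"tz":0,"wx":0,"wy":0,"wz":0,"gripper":-0.3},{"tx":28.8,"ty":-18.5,"tz":0,"wx":0,"wy":0,"wz":0,"gripper":-0.3},{"tx":28.8,"ty":-18.5,"tz":0,"wx":0,"wy":0,"wz":0,"gripper":-0.3},{"tx":28.8,"ty":-18.5,"tz":0,"wx":0,"wy":0,"wz":0,"gripper":-0.3}]' && python3 -m crank '[{"tx":0,"ty":0,"tz":0,"wx":0,"wy":0,"wz":-6.8,"gripper":-0.3},{"tx":0,"ty":0,"tz":0,"wx":0,"wy":0,"wz":-6.8,"gripper":-0.3},{"tx":0,"ty":0,"tz":0,"wx":0,"wy":0,"wz":-6.8,"gripper":-0.3},{"tx":0,"ty":0,"tz":0,"wx":0,"wy":0,"wz":-6.8,"gripper":-0.3},{"tx":0,"ty":0,"tz":0,"wx":0,"wy":0,"wz":-6.8,"gripper":-0.3},{"tx":0,"ty":0,"tz":0,"wx":0,"wy":0,"wz":-6.8,"gripper":-0.3},{"tx":0,"ty":0,"tz":0,"wx":0,"wy":0,"wz":-6.8,"gripper":-0.3},{"tx":0,"ty":0,"tz":0,"wx":0,"wy":0,"wz":-6.8,"gripper":-0.3},{"tx":0,"ty":0,"tz":0,"wx":0,"wy":0,"wz":-6.8,"gripper":-0.3},{"tx":0,"ty":0,"tz":20,"wx":0,"wy":0,"wz":0,"gripper":-0.3},{"tx":0,"ty":0,"tz":10,"wx":0,"wy":0,"wz":0,"gripper":-0.3},{"tx":0,"ty":0,"tz":0,"wx":0,"wy":0,"wz":0,"gripper":-0.3},{"tx":0,"ty":0,"tz":0,"wx":0,"wy":0,"wz":0,"gripper":-0.3}]'
cat > a.py <<'E'
from est import *
s=r.sense(); im=r.capture("wrist"); cv2.imwrite("pics/w2.png",im); c=cam("wrist",s)
m=R.from_quat(s["orientation"]).as_matrix(); print(s["position"].round(1),s["opening"],np.degrees(np.arctan2(m[1,0],m[0,0])))
t=cv2.imread("pics/top0.png"); ct=cam("top"); big=cv2.resize(t[90:390,70:320],None,fx=2,fy=2,interpolation=cv2.INTER_CUBIC)
a=np.radians(85.5); Rz=np.array([[np.cos(a),-np.sin(a)],[np.sin(a),np.cos(a)]])
def W(P): P=np.array(P,float); return np.c_[P[:,:2]@Rz.T+[573.3,289],P[:,2]]
for L,col in [([[95,-187,112],[-95,-187,112],[-95,187,112],[95,187,112],[95,-187,112]],(0,255,0)),([[95,-183,0],[-95,-183,0],[-95,183,0],[95,183,0],[95,-183,0]],(0,255,255)),([[95,0,112],[-95,0,112]],(255,0,255))]:
    cv2.polylines(big,[((proj(W(L),ct)-[70,90])*2).astype(np.int32)],False,col,1)
cv2.imwrite("pics/ov.png",big)
for d in r.silhouettes("wrist","pan")[:1]: print(d["conf"],d["extent"])
E
python3 a.py
```

```text
time_s: 1.88
position: [530.7, -198.6, 214.8]
orientation: [0.992, 0.129, 0.0, 0.0]
ft_force: [-0.1, 0.0, 0.5]
opening: 0.651
grip_force: 0.0
time_s: 2.97
position: [529.5, -200.1, 184.3]
orientation: [0.788, 0.616, -0.0, -0.001]
ft_force: [0.1, 0.0, 1.0]
opening: 0.65
grip_force: 0.0
[ 529.5 -200.1  184.3] 0.6501717039870752 75.98044262702382
0.6 [200.9, 0.0, 164.7, 247.0]
```

View pics/ov.png

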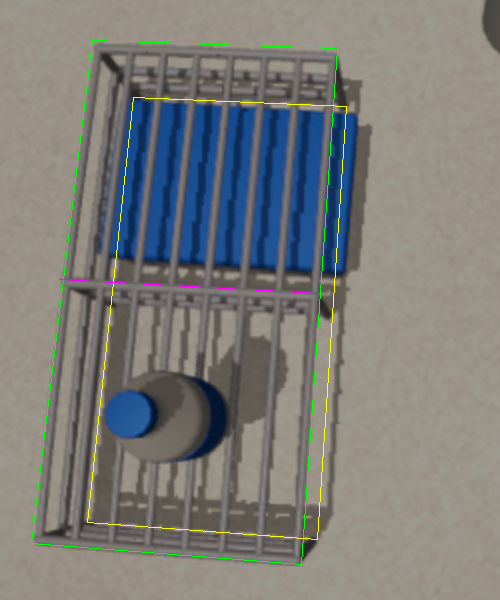

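View pics/w2.png

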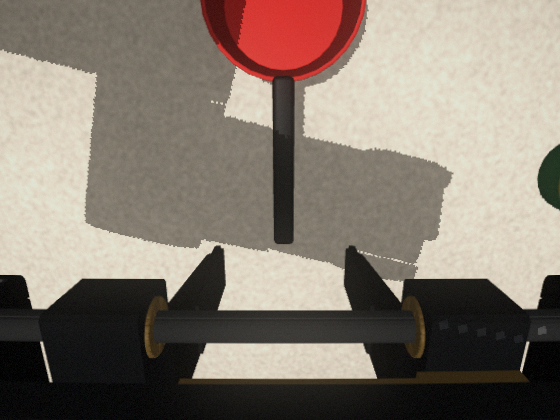

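The overlay outline matches the shelf's deck to within about 2 mm. In the wrist picture the handle runs straight up at column 283, midway between the fingertips (219 and 350), so I can descend and grip it.

```bash
python3 -c "
from h import *
print(back([[283,243],[284,78]],43,cam('wrist')).round(1))"
python3 -m crank '[{"tx":0,"ty":0,"tz":30,"wx":0,"wy":0,"wz":0,"gripper":-0.3},{"tx":0,"ty":0,"tz":35,"wx":0,"wy":0,"wz":0,"gripper":-0.3},{"tx":0,"ty":0,"tz":35,"wx":0,"wy":0,"wz":0,"gripper":-0.3},{"tx":0,"ty":0,"tz":30,"wx":0,"wy":0,"wz":0,"gripper":-0.3},{"tx":0,"ty":0,"tz":19,"wx":0,"wy":0,"wz":0,"gripper":-0.3},{"tx":0,"ty":0,"tz":10,"wx":0,"wy":0,"wz":0,"gripper":-0.3},{"tx":0,"ty":0,"tz":0,"wx":0,"wy":0,"wz":0,"gripper":-0.3},{"tx":0,"ty":0,"tz":0,"wx":0,"wy":0,"wz":0,"gripper":1},{"tx":0,"ty":0,"tz":0,"wx":0,"wy":0,"wz":0,"gripper":1},{"tx":0,"ty":0,"tz":0,"wx":0,"wy":0,"wz":0,"gripper":1},{"tx":0,"ty":0,"tz":0,"wx":0,"wy":0,"wz":0,"gripper":1},{"tx":0,"ty":0,"tz":0,"wx":0,"wy":0,"wz":0,"gripper":1},{"tx":0,"ty":0,"tz":0,"wx":0,"wy":0,"wz":0,"gripper":1},{"tx":0,"ty":0,"tz":0,"wx":0,"wy":0,"wz":0,"gripper":1},{"tx":0,"ty":0,"tz":0,"wx":0,"wy":0,"wz":0,"gripper":1},{"tx":0,"ty":0,"tz":0,"wx":0,"wy":0,"wz":0,"gripper":1}]' 40
```

```text
[[ 518.7 -241.3   43. ]
 [ 554.3 -101.6   43. ]]
time_s: 4.4
position: [529.5, -200.1, 25.7]
orientation: [0.788, 0.616, -0.0, -0.0]
ft_force: [-0.8, -0.2, 2.1]
opening: 0.181
grip_force: 40.0
```

```bash
python3 -m crank '[{"tx":4,"ty":-6,"tz":0,"wx":0,"wy":0,"wz":0,"gripper":1},{"tx":8,"ty":-12,"tz":0,"wx":0,"wy":0,"wz":0,"gripper":1},{"tx":8,"ty":-12,"tz":0,"wx":0,"wy":0,"wz":0,"gripper":1},{"tx":8,"ty":-12,"tz":0,"wx":0,"wy":0,"wz":0,"gripper":1},{"tx":8,"ty":-12,"tz":0,"wx":0,"wy":0,"wz":0,"gripper":1},{"tx":8,"ty":-12,"tz":0,"wx":0,"wy":0,"wz":0,"gripper":1},{"tx":8,"ty":-12,"tz":0,"wx":0,"wy":0,"wz":0,"gripper":1},{"tx":7,"ty":-12,"tz":0,"wx":0,"wy":0,"wz":0,"gripper":1},{"tx":4,"ty":-7.4,"tz":0,"wx":0,"wy":0,"wz":0,"gripper":1},{"tx":0,"ty":0,"tz":0,"wx":0,"wy":0,"wz":-2,"gripper":1},{"tx":0,"ty":0,"tz":0,"wx":0,"wy":0,"wz":-2,"gripper":1},{"tx":0,"ty":0,"tz":0,"wx":0,"wy":0,"wz":-2,"gripper":1},{"tx":0,"ty":0,"tz":0,"wx":0,"wy":0,"wz":-2,"gripper":1},{"tx":0,"ty":0,"tz":0,"wx":0,"wy":0,"wz":-1.5,"gripper":1},{"tx":0,"ty":0,"tz":0,"wx":0,"wy":0,"wz":0,"gripper":1},{"tx":0,"ty":0,"tz":0,"wx":0,"wy":0,"wz":0,"gripper":1}]'
cat > chk.py <<'E'
import sys
from est import *
a=np.radians(85.5); ex=np.array([np.cos(a),np.sin(a)]); ey=np.array([-np.sin(a),np.cos(a)]); O=np.array([573.3,289])
s=r.sense(); m=R.from_quat(s["orientation"]).as_matrix(); p=s["position"][:2]-O
print("tcp shelf",(p@ex).round(1),(p@ey).round(1),"yaw rel",np.degrees(np.arctan2(m[1,0],m[0,0]))-85.5,s["ft_force"].round(1))
for n in ["top","scene"]:
    im=r.capture(n); cv2.imwrite(f"pics/{n}{sys.argv[1]}.png",im); c=cam(n)
    cn,h=pan(im,c,n); g=circ(back(h,45,c)); q=g.x-O
    v=g.x-s["position"][:2]
    print(n,"pan shelf",(q@ex).round(1),(q@ey).round(1),"res",np.abs(g.fun).mean().round(2),"dir from tcp",np.degrees(np.arctan2(v[1],v[0]))-85.5, "dist",np.hypot(*v).round(1))
E
python3 chk.py 1
```

```text
time_s: 5.73
position: [450.3, -115.4, 25.7]
orientation: [0.734, 0.679, -0.0, 0.0]
ft_force: [1.8, -0.5, 1.4]
opening: 0.188
grip_force: 40.0
tcp shelf -412.8 90.9 yaw rel -0.014515784570306778 [ 1.8 -0.5  1.4]
top pan shelf -249.2 90.6 res 1.19 dir from tcp -0.08935241589729515 dist 163.7
scene pan shelf -246.3 88.7 res 0.75 dir from tcp -0.7304858092043816 dist 166.5
```

```bash
python3 -m crank '[{"tx":6,"ty":0,"tz":0,"wx":0,"wy":0,"wz":0,"gripper":1},{"tx":14,"ty":0,"tz":0,"wx":0,"wy":0,"wz":0,"gripper":1},{"tx":14,"ty":0,"tz":0,"wx":0,"wy":0,"wz":0,"gripper":1},{"tx":14,"ty":0,"tz":0,"wx":0,"wy":0,"wz":0,"gripper":1},{"tx":14,"ty":0,"tz":0,"wx":0,"wy":0,"wz":0,"gripper":1},{"tx":14,"ty":0,"tz":0,"wx":0,"wy":0,"wz":0,"gripper":1},{"tx":14,"ty":0,"tz":0,"wx":0,"wy":0,"wz":0,"gripper":1},{"tx":14,"ty":0,"tz":0,"wx":0,"wy":0,"wz":0,"gripper":1},{"tx":14,"ty":0,"tz":0,"wx":0,"wy":0,"wz":0,"gripper":1},{"tx":14,"ty":0,"tz":0,"wx":0,"wy":0,"wz":0,"gripper":1},{"tx":8,"ty":0,"tz":0,"wx":0,"wy":0,"wz":0,"gripper":1}]' && python3 -m crank '[{"tx":8,"ty":0,"tz":0,"wx":0,"wy":0,"wz":0,"gripper":1},{"tx":10,"ty":0,"tz":0,"wx":0,"wy":0,"wz":0,"gripper":1},{"tx":10,"ty":0,"tz":0,"wx":0,"wy":0,"wz":0,"gripper":1},{"tx":8,"ty":0,"tz":0,"wx":0,"wy":0,"wz":0,"gripper":1}]'
```

```text
time_s: 6.75
position: [461.0, 25.3, 25.6]
orientation: [0.734, 0.679, -0.0, -0.0]
ft_force: [0.7, -4.3, 2.2]
opening: 0.186
grip_force: 40.0
time_s: 7.08
position: [464.1, 60.8, 25.6]
orientation: [0.734, 0.679, -0.0, -0.0]
ft_force: [-0.4, -3.0, 3.7]
opening: 0.183
grip_force: 40.0
```

```bash
python3 -m crank '[{"tx":8,"ty":0,"tz":0,"wx":0,"wy":0,"wz":0,"gripper":1},{"tx":9,"ty":0,"tz":0,"wx":0,"wy":0,"wz":0,"gripper":1},{"tx":9,"ty":0,"tz":0,"wx":0,"wy":0,"wz":0,"gripper":1},{"tx":9,"ty":0,"tz":0,"wx":0,"wy":0,"wz":0,"gripper":1}]' | grep -E "pos|ft" && python3 -m crank '[{"tx":8,"ty":0,"tz":0,"wx":0,"wy":0,"wz":0,"gripper":1},{"tx":8,"ty":0,"tz":0,"wx":0,"wy":0,"wz":0,"gripper":1},{"tx":8,"ty":0,"tz":0,"wx":0,"wy":0,"wz":0,"gripper":1},{"tx":7,"ty":0,"tz":0,"wx":0,"wy":0,"wz":0,"gripper":1},{"tx":4,"ty":0,"tz":0,"wx":0,"wy":0,"wz":0,"gripper":1},{"tx":0,"ty":0,"tz":0,"wx":0,"wy":0,"wz":0,"gripper":1},{"tx":0,"ty":0,"tz":0,"wx":0,"wy":0,"wz":0,"gripper":1}]'
python3 chk.py 2
python3 - <<'E'
import cv2,numpy as np
a=cv2.imread("pics/top2.png")[90:400,60:360];b=cv2.imread("pics/scene2.png")[90:400,240:540]
cv2.imwrite("pics/c2.png",cv2.resize(np.hstack([a,b]),None,fx=1.33,fy=1.33))
E
```

```text
position: [466.8, 95.7, 25.6]
ft_force: [-0.3, -4.4, 3.2]
time_s: 8.0
position: [469.6, 130.2, 25.5]
orientation: [0.734, 0.679, 0.0, -0.0]
ft_force: [0.4, 2.3, 0.5]
opening: 0.185
grip_force: 40.0
tcp shelf -166.4 91.0 yaw rel 0.04282286800879831 [0.4 2.3 0.5]
top pan shelf 1.2 91.1 res 4.82 dir from tcp 0.060241517790657895 dist 167.6
scene pan shelf -50.8 111.9 res 5.14 dir from tcp 10.257674159208946 dist 117.5
```

View pics/c2.png

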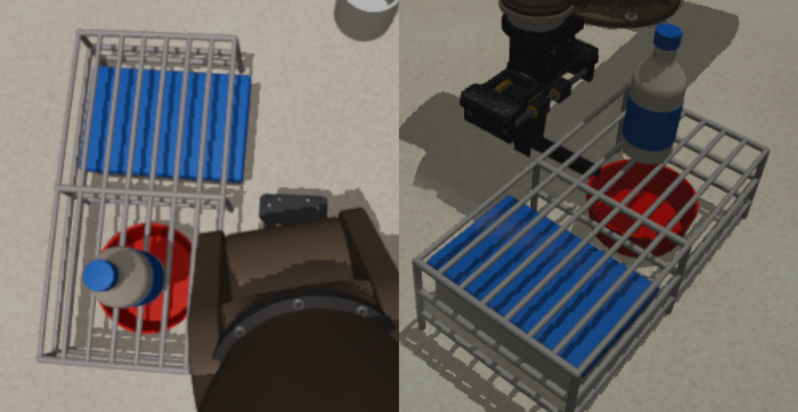

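The pan is in the middle of the free bay, with its round under the deck (red disc near (145,275) in the left crop). The handle points out of the front, and the lunch box and bottle have not moved. I'll release and retreat.

```bash
python3 -m crank '[{"tx":0,"ty":0,"tz":0,"wx":0,"wy":0,"wz":0,"gripper":-0.3},{"tx":0,"ty":0,"tz":0,"wx":0,"wy":0,"wz":0,"gripper":-0.3},{"tx":0,"ty":0,"tz":0,"wx":0,"wy":0,"wz":0,"gripper":-0.3},{"tx":0,"ty":0,"tz":0,"wx":0,"wy":0,"wz":0,"gripper":-0.3},{"tx":0,"ty":0,"tz":0,"wx":0,"wy":0,"wz":0,"gripper":-0.3},{"tx":0,"ty":0,"tz":-5,"wx":0,"wy":0,"wz":0,"gripper":-0.3},{"tx":0,"ty":0,"tz":-10,"wx":0,"wy":0,"wz":0,"gripper":-0.3},{"tx":0,"ty":0,"tz":-15,"wx":0,"wy":0,"wz":0,"gripper":-0.3},{"tx":0,"ty":0,"tz":-20,"wx":0,"wy":0,"wz":0,"gripper":-0.3},{"tx":0,"ty":0,"tz":-25,"wx":0,"wy":0,"wz":0,"gripper":-0.3},{"tx":-25,"ty":0,"tz":-20,"wx":0,"wy":0,"wz":0,"gripper":-0.3},{"tx":-30,"ty":0,"tz":-10,"wx":0,"wy":0,"wz":0,"gripper":-0.3},{"tx":-30,"ty":0,"tz":-10,"wx":0,"wy":0,"wz":0,"gripper":-0.3},{"tx":-35,"ty":0,"tz":0,"wx":0,"wy":0,"wz":0,"gripper":-0.3},{"tx":-35,"ty":0,"tz":0,"wx":0,"wy":0,"wz":0,"gripper":-0.3},{"tx":-35,"ty":0,"tz":0,"wx":0,"wy":0,"wz":0,"gripper":-0.3},{"tx":-35,"ty":0,"tz":0,"wx":0,"wy":0,"wz":0,"gripper":-0.3},{"tx":-25,"ty":0,"tz":0,"wx":0,"wy":0,"wz":0,"gripper":-0.3},{"tx":0,"ty":0,"tz":0,"wx":0,"wy":0,"wz":0,"gripper":-0.3},{"tx":0,"ty":0,"tz":0,"wx":0,"wy":0,"wz":0,"gripper":-0.3}]'
python3 chk.py 3
python3 - <<'E'
import cv2,numpy as np
a=cv2.imread("pics/top3.png")[90:400,60:360];b=cv2.imread("pics/scene3.png")[90:400,240:540]
cv2.imwrite("pics/c3.png",cv2.resize(np.hstack([a,b]),None,fx=1.33,fy=1.33))
E
```

```text
time_s: 9.77
position: [449.8, -120.5, 141.3]
orientation: [0.735, 0.678, 0.0, 0.0]
ft_force: [-0.1, 0.8, 0.4]
opening: 0.649
grip_force: 0.0
tcp shelf -417.9 91.0 yaw rel -0.12472781191321758 [-0.1  0.8  0.4]
top pan shelf 1.7 91.3 res 5.14 dir from tcp 0.04732694449211294 dist 419.5
scene pan shelf -48.8 114.9 res 5.11 dir from tcp 3.7105745784244135 dist 369.9
```

View pics/c3.png

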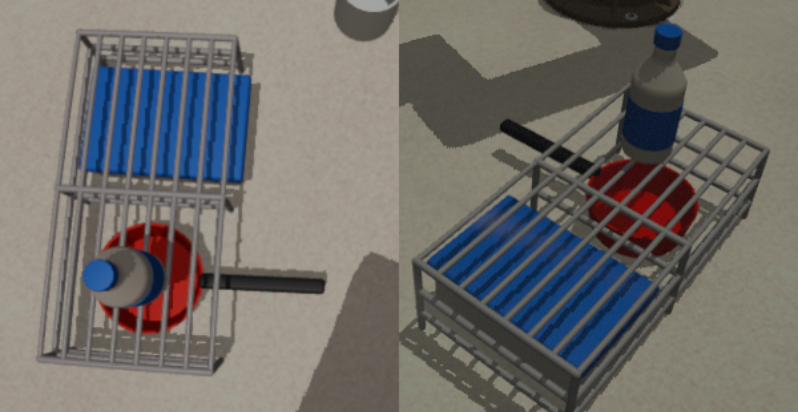

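The round is fully under the deck, with the rim from about (98) to (202) against the deck's front edge near (222). The handle points out to (324,287), and the bottle and lunch box are unmoved. One quick handle-angle check, then I hand in.

Run:
```python
from est import *
a=np.array([[205/1.33+60,281/1.33+90],[324/1.33+60,287/1.33+90]]); P=back(a,43,cam("top")); d=P[0]-P[1]
ang=np.degrees(np.arctan2(d[1],d[0])); print(P.round(1),ang)
if abs(ang-85.5)<3: print(r.close_job())
```

```text
[[476.7 226.   43. ]
 [466.3  88.4  43. ]] 85.67210190794762
the job is handed in; nothing more can be done
None
```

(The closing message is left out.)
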